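Push the slide box home between wet-painted rails

ROBOT

A 6-joint arm with a two-finger parallel gripper is mounted at the origin on the work surface. World frame = base frame: x ahead of the robot, y to its left, z up, the work surface at z = 0. Lengths are in mm, angles in degrees, forces in N, time in s.
With the tool pointing down it reaches from about 350 to 850 mm from the base axis. Payload 8.1 kg.
Tool frame: the origin (TCP) lies at the very end of the fingers, on their centre line; the grasp point (between the pads) lies 19 mm behind it (tcp_to_grasp is the distance from the TCP to the grasp point, in mm); z points along the fingers, x is the direction in which the jaws open and shut, and the axes are right-handed (so a half turn about z gives the same grasp; the last joint's range is limited). The gripper opens to 85 mm and grips with 20 to 120 N. Pads are 22 mm wide; open, the fingers measure 114 mm over their backs; the gripper's body (76 mm by 85 mm) begins 54 mm behind the grasp point. The pads swing forward as they close: fully open they stand 13 mm farther back than shut.
Start: joints at [-71.585, 7.471, 85.268, -0, 87.261, -4.893], TCP at [237.423, -551.031, 231.292] pointing down, gripper open.
Joint ranges: [-169.43, 169.43], [-51.17, 129.36], [1.28, 143.12], [-76.62, 256.62], [0, 156.53], [-152.29, 152.29]. Speed limits (degrees/s): [136.94, 136.94, 159.86, 180, 180, 180].

INTERFACE

Orientations are given as [roll, pitch, yaw] about the fixed x, y, z axes, in that order (R = Rz(yaw) Ry(pitch) Rx(roll)).
In Python, from bench import * gives the robot as it stands. The module is installed in compiled form; this text tells all that it offers.
- The arm moves only by the tool apply_moves, never from a script. Its argument "targets" is text: rows parted by semicolons, each of 7 numbers parted by spaces: the turn, a rotation vector about the tool's x, y, z in rad, then the shift along the tool's x, y, z in cm, then the finger opening in cm, from 0 to 8.54. A call has exactly 5 rows; each row is the pose to reach, as a shift and turn from the pose commanded when the call began, along the tool's axes at that moment; what a row does not reach only later rows make up. A row lasts 1/10 s, in which the tool goes at most 50 mm and 8.59 degrees, less where a joint would pass 70% of its speed; a pose out of reach is approached as far as the arm can. A call with a gripper value outside its range is refused whole. The fingers move at their own pace and stop on an object; "force" is the grip in N (left out, the last holds). Time passes only in rows, so rows that repeat a pose let the fingers close, or fill a call up. It gives the time, the measured TCP pose, the force and the opening at its end, in the units of the state.
- sense(): the state, without advancing time (a new reading comes with each control period).
- snapshot(name): name is "scene" or "side" or "wrist"; returns the picture (480x640x3 uint8, red, green, blue); there is no depth.
- camera_model(name): a dict with "fx", "fy", "cx", "cy" (pixels), "position" and "attitude" of the camera in the world; the wrist camera has in their place "T_tool_cam" (4x4, takes a point from camera to tool coordinates, whose origin is the TCP and whose axes are the tool frame's). Camera axes: x right, y up, looking along -z (the intrinsics and any distortion apply to the point x, -y, -z); pixel columns grow to the right and rows downward; lengths in mm; the calibration is good to about 2 mm. A picture is of the moment at which its call begins: read the wrist's pose just before it. camera_model takes no time and is no camera call.
- hand_in(): hands the job in, once; it reports no verdict.
Trained networks look in the newest picture that a camera, given by its name, has taken for a name from the list of things; names that differ only in an ending like _2 or _b are one class to them, and where a whole thing is asked for, a point or a joint stands for the part that bears it (a point fixed in the world has none). Each returns a list of dicts, best first, with "confidence" (0 to 1); they miss things now and then, are a little off and sometimes report something else, mostly with a low value. They report only what shows in the picture. A call takes as long as a camera call. They do not tell look-alikes from the thing itself.
- recognise(camera, query): "at" ([row, column] in pixels, amid what is visible of it).
- place_of(camera, query): "at" ([row, column] in pixels: a listed point, or the origin of a listed thing).
The state is a dict: "time": time; "joint_pos": joint angles; "qd": joint speeds; "joint_efforts": joint torques, N m; "tool_pos": TCP position; "tcp_rot": TCP orientation; "ft_force": force on the tool from outside, world axes, zero at the start; "wrist_torque": the same for the moment, N m; "finger_gap": finger opening in mm.
Only numpy, scipy, OpenCV 4.12 (cv2) and the standard library are available. Lean on these libraries where they do the work, as an engineer would, in place of code of your own. Each camera call takes 0.05 s, during which the arm holds its last target. There are 200 camera calls.

TASK

Push the wooden slide box along the counter and down the lane between the two pink guide rails until it sits square against the rubber-faced steel stop at the lane's end. The rails are freshly painted, so neither the box nor the robot may touch either of them: line the box up before it goes in. Only push it with the fingers - do not grasp, lift or tip it - and leave the jars and the glass dish where they stand.

Things in the scene. Friction and masses are not known exactly. Their poses are not given: they have to be found in the camera images.
- slide_box: closed wooden slide box, 120 long (its x) x 96 wide (its y) x 60 tall, 0.3 to 0.65 kg, smooth flat sides, free to slide on the counter; origin: centre of its underside. It starts on the open counter before the lane's mouth, its +x end towards the lane, off the lane's centre line by up to 20 and turned by up to about 14 degrees. Too wide to be grasped by most grippers
- dock: the lane, fixed to the counter. Origin: centre of its mouth, on the counter (z = 0). +x points down the lane (the way to push), +y to the left of that. No floor of its own (the box slides on the counter); 114 wide between the rails (y = -57 to 57); the black rubber face of the rigid grey steel stop is at x = 160, 30 tall. With the box home its origin is at x = 100, y = 0, with 9 of room each side
- rail_left: left pink guide rail, 180 long, 12 wide, 18 tall, wet paint; in the dock's frame it runs from x = 0 to 180, y = 57 to 69. Its origin: on the counter, middle of its width, at the mouth end; same axes as the dock
- rail_right: right pink guide rail, same size, y = -69 to -57 in the dock's frame; origin likewise at its mouth end
- jar_0: clear specimen jar, upright cylinder 120 tall, 66 across its foot, 64 across its white lid, 50 across the tube, 0.25 kg; origin: centre of its underside. A bystander: leave it where it stands. It stands to the right of the rails or beyond the stop
- jar_1: clear specimen jar, upright cylinder 120 tall, 66 across its foot, 64 across its white lid, 50 across the tube, 0.25 kg; origin: centre of its underside. A bystander: leave it where it stands. It stands to the right of the rails or beyond the stop
- jar_2: clear specimen jar, upright cylinder 120 tall, 66 across its foot, 64 across its white lid, 50 across the tube, 0.25 kg; origin: centre of its underside. A bystander: leave it where it stands. It stands to the right of the rails or beyond the stop
- dish: covered round glass dish, 94 across, 18 tall (21 with the shell on its lid), 0.12 kg; origin: centre of its underside. It stands to the right of the lane's mouth. A bystander: leave it where it stands
Things that resemble listed ones, but are neither listed nor needed, are in the scene too. Several things look just like the slide_box: the one meant starts farthest to the robot's left. Leave any turquoise look-alike of the dock alone.

How it is judged (in metres and radians):
On the way:
1. the front of the box is in the lane's mouth, between the rails (x of slide_box in the frame of dock between -0.045 and 0.06 m and y of slide_box in the frame of dock between -0.0095 and 0.0095 m), for 0.1 s.
At the end, for the whole second after the job is handed in: The slide box rests on the counter between the rails, touching neither, its far end within 7 mm of the stop and square to it within 5 degrees, and at rest (x of slide_box in the frame of dock between 0.093 and 0.106 m and y of slide_box in the frame of dock between -0.0095 and 0.0095 m and angle between the x axis of slide_box and the x axis of dock, either way round below 0.09 rad and angle between slide_box's own z axis and vertical below 0.05 rad and height (world z) of slide_box below 0.005 m and linear speed of slide_box below 0.01 m/s).
It fails at once if the slide box touched a pink rail (contact force between slide_box and rail_left above 0.2 N or contact force between slide_box and rail_right above 0.2 N).
It fails at once if the robot touched a pink rail (contact force between any of the fingers, the arm and rail_left above 0.2 N or contact force between any of the fingers, the arm and rail_right above 0.2 N).
It fails at once if the slide box was lifted or tipped (height (world z) of slide_box above 0.01 m or angle between slide_box's own z axis and vertical above 0.15 rad).
It fails at once if a jar or the dish was moved by more than 10 mm or tipped (distance of any of jar_0, jar_1, jar_2, dish from where it was at the start of the episode above 0.01 m or angle between any of jar_0, jar_1, jar_2, dish's own z axis and vertical above 0.2 rad).
It also fails if it takes over 72 s, if anything falls off the work surface, if the arm or the gripper's body presses on something with over 40 N, if the wrist force passes 120 N, or if a joint passes its speed limit or range.

## Working session

There is one attempt and no reset: what is moved stays moved. The work goes in short steps, Python scripts to look and compute and a tool call to move; the robot and the scene stay as the last step left them, time stands still between calls to the robot, and variables do not carry over. Pictures are saved under pics/ and viewed, about 8 in all and at most 12, crops included, and the job is handed in when it is done.

Besides the shell and the picture viewer there is one more tool, called after "Emit:" as name(argument=value, ...) on one line, values as JSON. apply_moves: Moves the arm, as the interface text tells. Its arguments: {"type":"object","properties":{"targets":{"type":"string"},"force":{"type":"number"}},"required":["targets"]}

```bash
mkdir -p pics; ls; python3 - <<'E'
from bench import *
import cv2
s=sense(); print(s)
for n in ("scene","side"):
    im=snapshot(n); cv2.imwrite(f"pics/{n}0.png",im[:,:,::-1]); print(n,camera_model(n))
    for q in ("slide_box","dock","rail_left","rail_right","dish","jar_0"):
        print(q,[(d["at"],round(d["confidence"],2)) for d in place_of(n,q)])
print(camera_model("wrist"))
E
```

```text
pics
{'time': 0.0, 'joint_pos': array([-7.15858016e+01,  7.51489476e+00,  8.53306973e+01, -4.47483285e-04,
        8.72631600e+01, -4.89248437e+00]), 'qd': array([ 0.07579668,  0.02018668,  0.06185893,  0.07271576, -0.00267295,
        0.05988539]), 'joint_efforts': array([-4.23030560e-04, -5.69397461e+01, -5.00561428e+01, -4.51461146e-04,
        1.49237219e-02,  2.33765485e-05]), 'tool_pos': array([ 237.23423302, -550.4870866 ,  230.23308814]), 'tcp_rot': array([-1.79991170e+02,  1.08393971e-01, -6.66932871e+01]), 'ft_force': array([-0.15653375,  0.6708104 , -0.38577586]), 'wrist_torque': array([-0.00571174, -0.02092862, -0.02575092]), 'finger_gap': 85.26947585413916}
scene {'fx': 592.2271394251558, 'fy': 592.2271394251558, 'cx': 330.4979708457572, 'cy': 242.40343896638635, 'position': array([ 921.56064128, -373.57007199,  789.65096571]), 'attitude': array([39.00807711, -0.61152725, 41.67366855])}
slide_box [([322.4, 287.7], 0.8), ([430.5, 333.1], 0.8), ([310.5, 164.2], 0.65)]
dock []
rail_left [([154.3, 247.0], 0.86), ([251.8, 304.1], 0.83)]
rail_right [([167.5, 305.4], 0.86), ([2
[... 422 characters left out ...]
 0.87)]
dock []
rail_left [([251.5, 349.7], 0.89), ([339.3, 436.2], 0.76)]
rail_right [([230.6, 299.9], 0.7), ([326.5, 370.1], 0.6)]
dish [([210.4, 256.1], 0.95)]
jar_0 [([348.0, 289.0], 0.68), ([315.1, 247.7], 0.66), ([237.1, 239.0], 0.62)]
{'fx': 394.87808220727777, 'fy': 394.87808220727777, 'cx': 320.3450645794232, 'cy': 240.9415521641907, 'T_tool_cam': array([[ 9.99999986e-01, -1.59319877e-04, -5.21778331e-05,
         6.68530458e-03],
       [-1.67638692e-04, -9.47283798e-01, -3.20395659e-01,
        -8.33588529e+01],
       [ 1.61818133e-06,  3.20395664e-01, -9.47283811e-01,
        -1.42167871e+02],
       [ 0.00000000e+00,  0.00000000e+00,  0.00000000e+00,
         1.00000000e+00]])}
```

View pics/scene0.png

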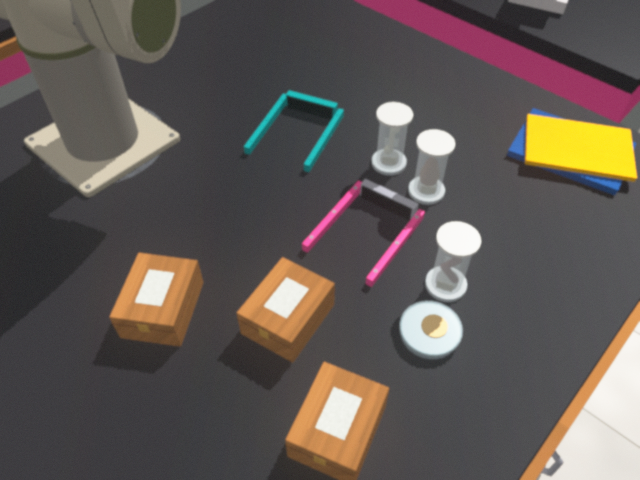

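View pics/side0.png

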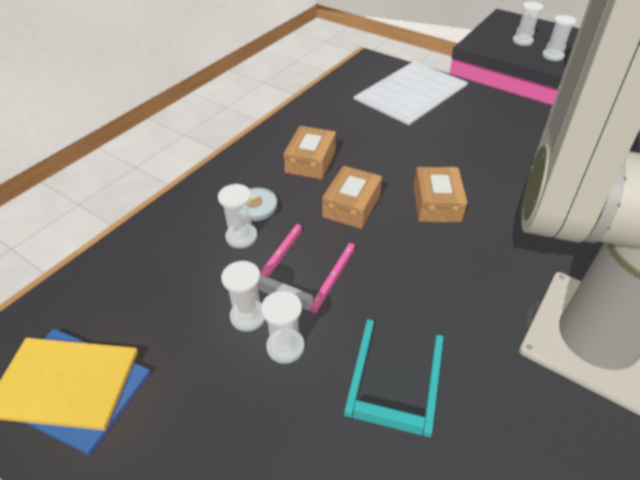

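The scene shows three look-alike boxes at (row, col) (300,158), (305,287) and (415,338). The pink dock's mouth is at about (248,305)–(280,370), with a turquoise look-alike dock at about (130,290). The dish is at (330,430) and the jars at (140,392), (165,432) and (260,455). The side view agrees. Next I compute world positions to choose the box.

```bash
cat > h.py <<'E'
from bench import *
import cv2, numpy as np
from scipy.spatial.transform import Rotation as Ro
from scipy.optimize import least_squares
def pose(n, s=None):
    m=camera_model(n)
    if n=="wrist":
        T=np.eye(4); T[:3,:3]=Ro.from_euler('xyz',s["tcp_rot"],degrees=True).as_matrix(); T[:3,3]=s["tool_pos"]
        T=T@m["T_tool_cam"]; return m,T[:3,:3],T[:3,3]
    return m,Ro.from_euler('xyz',m["attitude"],degrees=True).as_matrix(),m["position"]
def unproj(c,rc,z=0):
    m,R,p=c; rc=np.atleast_2d(np.array(rc,float))
    d=np.c_[(rc[:,1]-m["cx"])/m["fx"],-(rc[:,0]-m["cy"])/m["fy"],-np.ones(len(rc))]@R.T
    return p+d*((z-p[2])/d[:,2])[:,None]
def proj(c,X):
    m,R,p=c; q=(np.atleast_2d(X)-p)@R
    return np.c_[m["cy"]+m["fy"]*q[:,1]/q[:,2], m["cx"]-m["fx"]*q[:,0]/q[:,2]]
def pts(x,y,yaw,P):
    a=np.radians(yaw);P=np.atleast_2d(np.array(P,float)); R=np.array([[np.cos(a),-np.sin(a)],[np.sin(a),np.cos(a)]])
    return np.c_[P[:,:2]@R.T+[x,y],P[:,2]]
def box3(x0,x1,y0,y1,z0,z1): return [[x,y,z] for x in(x0,x1) for y in(y0,y1) for z in(z0,z1)]
BOX=[box3(-60,60,-48,48,0,60)]
RAILS=[box3(0,180,57,69,0,18),box3(0,180,-69,-57,0,18)]
def sil(c,x,y,yaw,parts,shape=(480,640)):
    m=np.zeros(shape,np.uint8)
    for P in parts:
        h=cv2.convexHull(proj(c,pts(x,y,yaw,P))[:,::-1].astype(np.float32))
        cv2.fillConvexPoly(m,np.round(h*16).astype(np.int32),255,shift=4)
    return m
def masks(im):
    h=cv2.cvtColor(im,cv2.COLOR_RGB2HSV).astype(int); H,S,V=h[...,0],h[...,1],h[...,2]
    pink=((H>155)&(H<176)&(S>120)&(V>100)).astype(np.uint8)*255
    wood=((H>4)&(H<24)&(S>90)&(V>50)).astype(np.uint8)*255
    k=np.ones((3,3),np.uint8)
    return pink,wood
def fit(cs,ms,x0,parts):
    """align silhouettes: maximise overlap of blurred masks (Nelder-Mead)"""
    from scipy.optimize import minimize
    B=[cv2.GaussianBlur(m,(0,0),1.0).astype(float)/255 for m in ms]
    def f(v):
        return sum(((cv2.GaussianBlur(sil(c,v[0],v[1],v[2],parts),(0,0),1.0)/255.-b)**2).sum() for c,b in zip(cs,B))
    S=np.array([x0]+[list(np.array(x0)+d) for d in np.diag([10,10,6])])
    r=minimize(f,x0,method='Nelder-Mead',options=dict(initial_simplex=S,xatol=.05,fatol=.5,maxiter=400))
    return r.x,r.fun
def keep(mask,rc,fill=True):
    """component nearest rc, filled by its convex hull"""
    mask=cv2.morphologyEx(mask,cv2.MORPH_CLOSE,np.ones((5,5),np.uint8))
    n,l,st,ce=cv2.connectedComponentsWithStats(mask)
    ok=[i for i in range(1,n) if st[i,4]>300]
    i=min(ok,key=lambda i:np.hypot(ce[i][1]-rc[0],ce[i][0]-rc[1]))
    o=(l==i).astype(np.uint8)*255
    if fill:
        h=cv2.convexHull(np.argwhere(o)[:,::-1].astype(np.int32)); cv2.fillConvexPoly(o,h,255)
    return o
E
python3 - <<'E'
from h import *
for n in ("scene","side"):
    c=pose(n)
    im=cv2.imread(f"pics/{n}0.png")[:,:,::-1].copy()
    bx={"scene":[[322.4,287.7],[430.5,333.1],[310.5,164.2]],"side":[[200.2,436.9],[205.6,351.3],[155,310]]}[n]
    rl={"scene":[[251.8,304.1],[287,366.1]],"side":[[251.5,349.7],[230.6,299.9]]}[n]
    ot={"scene":[[330.7,426.2],[188.8,430.3],[160,390.8],[287,446.6]],"side":[[210.4,256.1]]}[n]
    print(n,"box",unproj(c,bx).round()[:,:2].tolist(),"rails",unproj(c,rl).round()[:,:2].tolist(),"oth",unproj(c,ot).round()[:,:2].tolist())
E
```

```text
scene box [[559.0, -53.0], [725.0, -135.0], [401.0, -167.0]] rails [[483.0, 65.0], [607.0, 79.0]] oth [[727.0, 78.0], [555.0, 330.0], [453.0, 342.0], [704.0, 167.0]]
side box [[403.0, -175.0], [557.0, -46.0], [747.0, -148.0]] rails [[484.0, 76.0], [607.0, 86.0]] oth [[727.0, 91.0]]
```

By the description (largest world y), the wanted box is the middle one: (558,-50), at scene pixel (305,287). The others have y near -140 and -170. Now I fit poses for the box and the pink dock and check them in a crop.

```bash
python3 - <<'E'
from h import *
cs=[pose("scene"),pose("side")]
ims=[cv2.imread(f"pics/{n}0.png")[:,:,::-1].copy() for n in("scene","side")]
pk=[];wd=[]
for im,c,rc in zip(ims,cs,[(300,287),(195,352)]):
    p,w=masks(im); roi=cv2.dilate(sil(c,545,80,95,[box3(-15,195,-85,85,0,25)]),np.ones((5,5)))
    pk.append(p&roi); wd.append(keep(w,rc))
for sel in ([0],[1],[0,1]):
    a=fit([cs[i] for i in sel],[pk[i] for i in sel],[545,80,95],RAILS)
    b=fit([cs[i] for i in sel],[wd[i] for i in sel],[558,-50,95],BOX)
    print(sel,a[0].round(2),round(a[1]),b[0].round(2),round(b[1]))
out=[]
for im,c in zip(ims,cs):
    o=im[:,:,::-1].copy()
    for v,parts in((a[0],RAILS),(b[0],BOX)):
        for P in parts:
            h=cv2.convexHull(proj(c,pts(*v,P))[:,::-1].astype(np.float32)).astype(np.int32); cv2.polylines(o,[h],True,(0,255,0),1)
    u=proj(c,[[560,30,0]])[0].astype(int); out.append(cv2.resize(o[max(0,u[0]-110):u[0]+110,u[1]-100:u[1]+100],(400,440)))
cv2.imwrite("pics/fit0.png",np.hstack(out))
E
```

```text
[0] [544.37  74.53  98.52] 114 [553.76 -47.99 100.95] 8
[1] [550.09  70.97  99.33] 285 [557.06 -45.99 101.02] 4
[0, 1] [545.58  78.01  98.67] 516 [554.82 -48.19 100.99] 58
```

View pics/fit0.png

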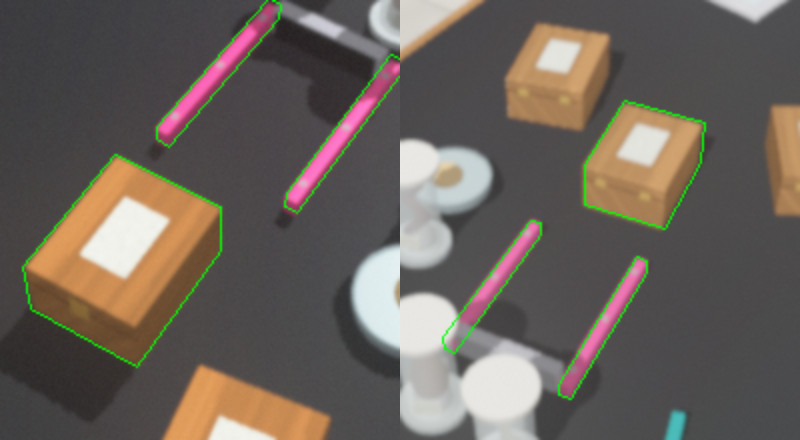

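The green outlines match the chosen box and the pink rails in both views. The box sits about 10 mm left of the lane axis, turned about 2°, with its front about 60 mm before the mouth. First I go above it for a wrist look. Then I push its left side with two spread fingers to centre and square it, and after that push from behind.

```bash
cat >> h.py <<'E'
def delta(cmd,tgt):
    """cmd,tgt=[x,y,z,yaw] tool down; prints turn about tool z (rad), shift (cm)"""
    R=Ro.from_euler('xyz',[180,0,cmd[3]],degrees=True).as_matrix()
    s=R.T@(np.array(tgt[:3])-cmd[:3])/10; w=-np.radians(tgt[3]-cmd[3])
    print("turn z %.4f shift %.3f %.3f %.3f  len %.1f"%(w,*s,np.linalg.norm(s)))
def after(cmd,turn,s):
    R=Ro.from_euler('xyz',[180,0,cmd[3]],degrees=True).as_matrix()
    return [*(np.array(cmd[:3])+R@np.array(s)*10),cmd[3]-np.degrees(turn)]
E
python3 -c "
from h import *
delta([237.423,-551.031,231.292,-66.692],[470,-45,230,-81.4])"
```

```text
turn z 0.2567 shift -37.271 -41.382 0.129  len 55.7
```

Emit:
apply_moves(targets="0 0 0 -3.2 -3.5 0 7;0 0 0 -6.4 -7.1 0 7;0 0 0 -9.6 -10.7 0 7;0 0 0 -12.8 -14.2 0 7;0 0 0 -16 -17.8 0 7")

```text
time: 1.2
tool_pos: [338.0, -332.0, 231.4]
tcp_rot: [-180.0, -0.0, -66.7]
ft_force: [0.2, 0.5, 0.5]
finger_gap: 69.8
```

Emit:
apply_moves(targets="0 0 0 -3.2 -3.5 0 7;0 0 0 -6.4 -7.1 0 7;0 0 0 -9.6 -10.7 0 7;0 0 0 -12.8 -14.2 0 7;0 0 0 -16 -17.8 0 7")

```text
time: 1.7
tool_pos: [438.2, -114.5, 231.7]
tcp_rot: [-180.0, -0.0, -66.7]
ft_force: [1.3, -1.3, 0.5]
finger_gap: 69.7
```

Emit:
apply_moves(targets="0 0 0.1 -2.6 -2.9 0 7;0 0 0.2 -5.27 -5.78 0.13 7;0 0 0.2567 -5.27 -5.78 0.13 7;0 0 0.2567 -5.27 -5.78 0.13 7;0 0 0.2567 -5.27 -5.78 0.13 7")

```text
time: 2.2
tool_pos: [469.9, -45.3, 230.0]
tcp_rot: [180.0, -0.0, -81.3]
ft_force: [-0.0, -0.5, -0.3]
finger_gap: 70.0
```

```bash
cat >> h.py <<'E'
def look(tag,dock0,box0,rails=True):
    s=sense(); im=snapshot("wrist"); c=pose("wrist",s); cv2.imwrite(f"pics/{tag}.png",im[:,:,::-1])
    p,w=masks(im); roi=cv2.dilate(sil(c,*dock0,[box3(-20,200,-90,90,0,30)]),np.ones((5,5)))
    o=im[:,:,::-1].copy(); r={}
    if rails: r["dock"]=(fit([c],[p&roi],dock0,RAILS),RAILS)
    roib=cv2.dilate(sil(c,*box0,BOX),np.ones((25,25)))
    u=proj(c,[[box0[0],box0[1],60]])[0]
    r["box"]=(fit([c],[keep(w&roib,u)],box0,BOX),BOX)
    for k,((v,f),parts) in r.items():
        print(k,np.round(v,2),"res",round(f))
        for P in parts: cv2.polylines(o,[cv2.convexHull(proj(c,pts(*v,P))[:,::-1].astype(np.float32)).astype(np.int32)],True,(0,255,0),1)
    cv2.imwrite(f"pics/{tag}_fit.png",o)
    d=r["dock"][0][0] if rails else np.array(dock0); b=r["box"][0][0]
    print("box in dock",indock(d,b),"t",s["time"],"tcp",s["tool_pos"].round(1),s["tcp_rot"].round(2),"F",s["ft_force"].round(1))
def indock(d,b):
    a=np.radians(d[2]); q=np.array(b[:2])-d[:2]
    return np.round([q@[np.cos(a),np.sin(a)],q@[-np.sin(a),np.cos(a)],b[2]-d[2]],2)
E
python3 -c "
from h import *
look('w1',[545,76,98.6],[555.5,-47.5,101])"
```

```text
dock [546.18  83.57  98.42] res 4394
box [556.59 -47.23 100.74] res 67
box in dock [-130.92    8.86    2.32] t 2.2 tcp [469.9 -45.3 230. ] [ 1.800e+02 -1.000e-02 -8.129e+01] F [-0.  -0.5 -0.3]
```

View pics/w1_fit.png

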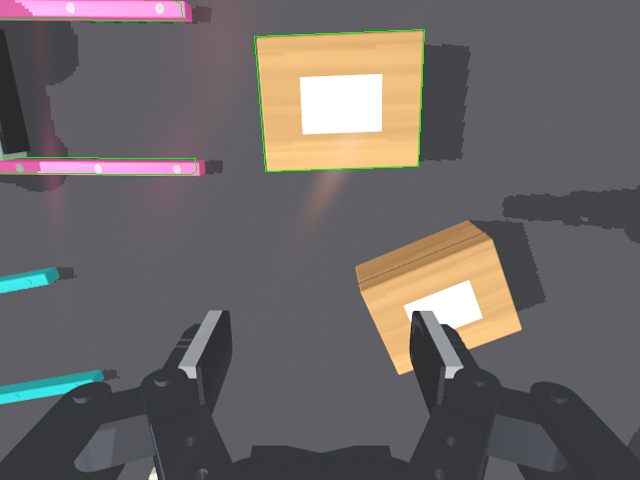

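Wrist view: the chosen box spans rows 33–170, cols 255–425, and its outline fits well. The rail ends are at cols 191 and 205, but the fitted rails stop about 8 px short because the pink mask misses highlights. I loosen the mask and refit jointly.

```bash
sed -i 's/(H>155)&(H<176)&(S>120)&(V>100)/(H>145)\&(H<179)\&(S>55)\&(V>60)/' h.py
sed -i 's/    return pink,wood/    return cv2.morphologyEx(pink,cv2.MORPH_CLOSE,np.ones((9,9),np.uint8)),wood/' h.py
python3 - <<'E'
from h import *
s=sense()
cs=[pose("scene"),pose("side"),pose("wrist",s)]
ims=[cv2.imread(f"pics/{n}.png")[:,:,::-1].copy() for n in("scene0","side0","w1")]
pk=[];wd=[]
for im,c,rc in zip(ims,cs,[(300,287),(195,352),(100,340)]):
    p,w=masks(im); roi=cv2.dilate(sil(c,545,78,98.5,[r for r in ([box3(-8,175,50,76,0,20),box3(-8,175,-76,-50,0,20)])]),np.ones((3,3)))
    pk.append(p&roi); wd.append(keep(w,rc))
o=ims[2][:,:,::-1].copy()
for sel in ([0],[1],[2],[0,1,2]):
    a=fit([cs[i] for i in sel],[pk[i] for i in sel],[545,77,98.5],RAILS)
    b=fit([cs[i] for i in sel],[wd[i] for i in sel],[558,-50,100],BOX)
    print(sel,a[0].round(2),round(a[1]),b[0].round(2),round(b[1]),indock(a[0],b[0]))
    if sel==[2]:
        for P in RAILS: cv2.polylines(o,[cv2.convexHull(proj(cs[2],pts(*a[0],P))[:,::-1].astype(np.float32)).astype(np.int32)],True,(0,255,0),1)
print("mouth ends from pixel", indock(a[0],[*unproj(cs[2],[[10,191]],18)[0][:2],0]),indock(a[0],[*unproj(cs[2],[[167,205]],18)[0][:2],0]))
cv2.imwrite("pics/w1c.png",np.vstack([cv2.resize(o[0:180,0:260],(780,540))]))
E
```

```text
[0] [544.64  73.35  98.33] 40 [553.85 -47.92 101.11] 8 [-121.33    8.46    2.78]
[1] [548.11  73.01  98.36] 131 [557.17 -46.52 101.34] 4 [-119.57    8.4     2.98]
[2] [547.02  74.64  98.25] 277 [556.53 -47.6  100.62] 63 [-122.34    8.14    2.37]
[0, 1, 2] [547.15  73.02  98.25] 653 [556.32 -47.63 100.97] 160 [-120.71    8.23    2.72]
mouth ends from pixel [ -2.72 -62.   -98.25] [ -3.15  61.23 -98.25]
```

View pics/w1c.png

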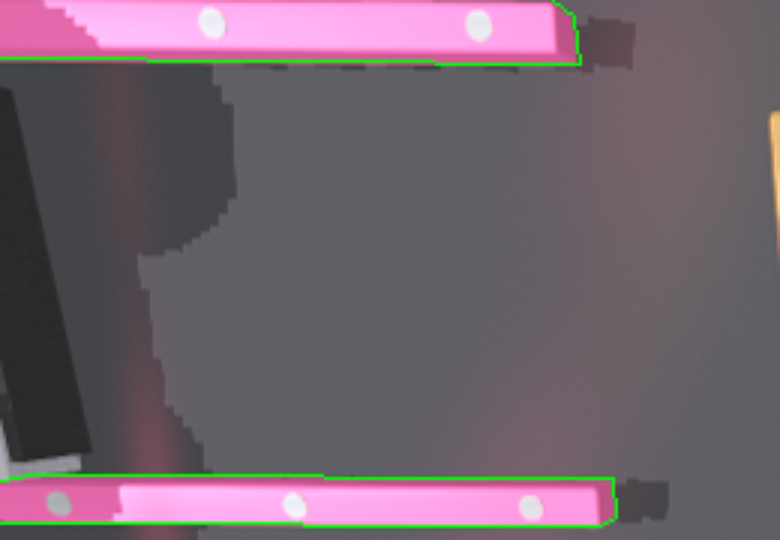

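The rails now fit well, with the mouth end faces on the outline. All cameras agree that in the dock frame the box is at x≈-121, y≈+8.3, yaw≈+2.7°. Next I set up the side push.

```bash
cat >> h.py <<'E'
D=np.array([547.1,74.,98.25])
def lane(x,y,z,yaw): # lane -> world tool target; yaw rel. lane
    return [*pts(*D,[[x,y,z]])[0],D[2]+yaw]
def tcplane(s=None):
    s=s or sense(); print("tcp lane",indock(D,[*s["tool_pos"][:2],s["tcp_rot"][2]]),"z",s["tool_pos"][2].round(1),"F",s["ft_force"].round(1),"t",s["time"])
E
python3 - <<'E'
from h import *
c=after([237.423,-551.031,231.292,-66.692],0,[-32,-35.6,0]); c=after(c,.2567,[-5.27,-5.78,.13]); print(np.round(c,2))
delta(c,lane(-121,90,231,-180)); tcplane()
E
```

```text
[469.99 -45.02 229.99 -81.4 ]
turn z 0.0061 shift 1.430 -0.331 -0.101  len 1.5
tcp lane [-107.24   93.62 -179.6 ] z 230.1 F [ 0.4 -0.1 -0.5] t 2.25
```

Emit:
apply_moves(targets="0 0 0.006 1.43 -0.33 4 7;0 0 0.006 1.43 -0.33 9 7;0 0 0.006 1.43 -0.33 14 7;0 0 0.006 1.43 -0.33 18.5 7;0 0 0.006 1.43 -0.33 21.8 7")

```text
time: 2.75
tool_pos: [473.3, -59.4, 9.0]
tcp_rot: [179.9, 0.1, -81.8]
ft_force: [-0.4, -0.8, 0.2]
finger_gap: 70.2
```

```bash
python3 -c "
from h import *
tcplane(); im=snapshot('wrist'); cv2.imwrite('pics/w2.png',im[:,:,::-1])"
```

```text
tcp lane [-121.43   92.15 -180.04] z 9.0 F [-0.4 -0.8  0.2] t 2.75
```

View pics/w2.png

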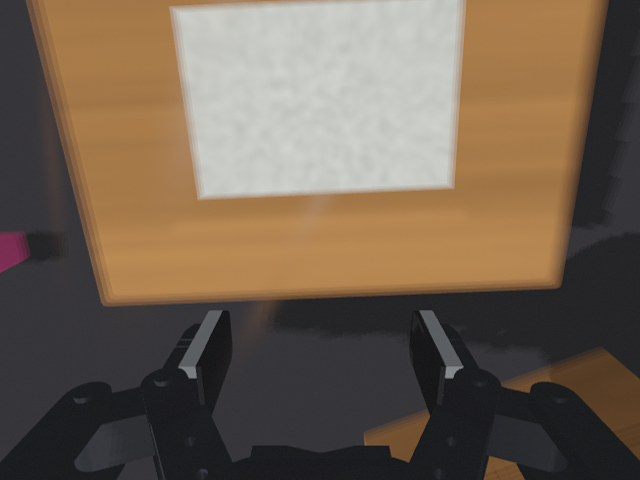

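Emit:
apply_moves(targets="0 0 0 0 -0.5 0 7;0 0 0 0 -1 0 7;0 0 0 0 -1.5 0 7;0 0 0 0 -1.8 0 7;0 0 0 0 -2 0 7")

```text
time: 3.3
tool_pos: [496.5, -56.0, 13.5]
tcp_rot: [-179.9, -0.1, -81.7]
ft_force: [-5.8, -0.8, 6.4]
finger_gap: 70.3
```

Emit:
apply_moves(targets="0 0 0 0 -0.25 0 7;0 0 0 0 -0.5 0 7;0 0 0 0 -0.7 0 7;0 0 0 0 -0.8 0 7;0 0 0 0 -0.9 0 7")

```text
time: 3.8
tool_pos: [504.1, -54.5, 13.0]
tcp_rot: [180.0, -0.0, -81.7]
ft_force: [-6.7, -0.6, 8.0]
finger_gap: 69.9
```

```bash
python3 - <<'E'
from h import *
tcplane()
n="scene"; c=pose(n)
for n,rc,x0 in (("scene",(300,287),[544.6,73.4,98.3]),("side",(195,352),[548.1,73,98.3])):
    c=pose(n); im=snapshot(n); cv2.imwrite(f"pics/{n}1.png",im[:,:,::-1]); p,w=masks(im)
    m=w&cv2.dilate(sil(c,555,-47,100,BOX),np.ones((25,25)))
    b=fit([c],[keep(m,rc)],[560,-47,98.5],BOX); print(n,b[0].round(2),round(b[1]),indock(np.array(x0),b[0]))
E
```

```text
tcp lane [-120.96   60.99 -179.97] z 13.0 F [-6.7 -0.6  8. ] t 3.8
scene [560.5  -48.    98.85] 9 [-122.42    1.79    0.55]
side [577.02 -40.84 118.52] 235 [-116.82  -12.19   20.22]
```

```bash
python3 -c "
import cv2,numpy as np
a=cv2.imread('pics/scene1.png')[150:400,160:400]; b=cv2.imread('pics/side1.png')[80:330,260:500]
cv2.imwrite('pics/v1.png',cv2.resize(np.hstack([a,b]),(800,416)))"
```

```text
(no output)
```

View pics/v1.png

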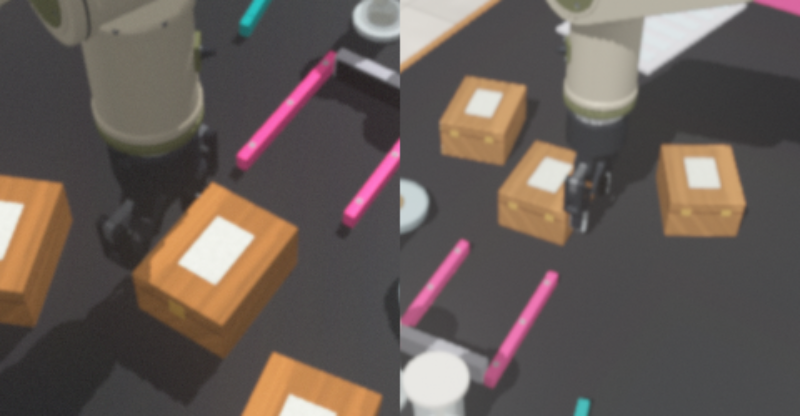

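The fingers sit flat on the box's left side, and nothing rests on the box or touches the rails. The box is now about 1.8 mm left of centre with yaw 0.5°. I nudge it 1.7 mm more, back off, rise and look again.

Emit:
apply_moves(targets="0 0 0 0 -0.1 0 7;0 0 0 0 -0.17 0 7;0 0 0 0 0.3 0 7;0 0 0 0 1.2 0 7;0 0 0 0 2.4 0 7")

```text
time: 4.4
tool_pos: [479.9, -57.9, 12.1]
tcp_rot: [-180.0, -0.0, -81.7]
ft_force: [-0.2, -0.1, 0.7]
finger_gap: 69.8
```

Emit:
apply_moves(targets="0 0 0 0 0 -4 7;0 0 0 0 0 -9 7;0 0 0 0 0 -14 7;0 0 0 0 0 -19 7;0 0 0 0 0 -21.8 7")

```text
time: 4.9
tool_pos: [481.2, -58.3, 234.9]
tcp_rot: [-179.7, -0.1, -81.7]
ft_force: [0.8, -0.5, 0.2]
finger_gap: 70.4
```

```bash
python3 - <<'E'
from h import *
tcplane(); look("w3",[547,74.6,98.25],[564,-47,98.5])
for n,rc,x0 in (("scene",(300,287),[544.6,73.4,98.3]),("side",(195,352),[548.1,73,98.3])):
    c=pose(n); im=snapshot(n); p,w=masks(im)
    m=w&cv2.dilate(sil(c,562,-47,98.5,BOX),np.ones((25,25)))
    b=fit([c],[keep(m,rc)],[560,-47,98.5],BOX); print(n,b[0].round(2),round(b[1]),indock(np.array(x0),b[0]))
E
```

```text
tcp lane [-121.47   84.18 -179.99] z 234.9 F [ 0.8 -0.5  0.2] t 4.9
dock [546.5   75.95  98.34] res 1199
box [565.47 -47.04  98.76] res 15
box in dock [-124.43   -0.92    0.41] t 4.9 tcp [481.2 -58.3 234.9] [-1.7969e+02 -1.2000e-01 -8.1740e+01] F [ 0.8 -0.5  0.2]
scene [562.83 -47.62  99.11] 9 [-122.39   -0.57    0.81]
side [566.31 -46.31  99.12] 5 [-120.69   -0.79    0.82]
```

The box is now centred: y≈-0.7 mm, yaw≈0.6°, x≈-122. Next is the move behind it.

```bash
python3 - <<'E'
from h import *
c=[469.99,-45.02,229.99,-81.4]
for t,s in ((.006,[1.43,-.33,21.8]),(0,[0,-2,0]),(0,[0,-.9,0]),(0,[0,2.4,0]),(0,[0,0,-21.8])): c=after(c,t,s)
print(np.round(c,2),np.round(indock(D,[c[0],c[1],c[3]]),2))
delta(c,lane(-218,-1,230,-90))
E
```

```text
[480.34 -57.95 229.99 -81.74] [-121.     85.   -179.99]
turn z -1.5707 shift 9.701 -8.599 -0.001  len 13.0
```

Emit:
apply_moves(targets="0 0 -0.14 2 -1.8 0 5;0 0 -0.28 4 -3.5 0 5;0 0 -0.42 6 -5.3 0 5;0 0 -0.56 8 -7.1 0 5;0 0 -0.7 9.7 -8.6 0 5")

```text
time: 5.55
tool_pos: [578.9, -142.2, 227.4]
tcp_rot: [179.9, 0.2, -41.3]
ft_force: [0.4, 0.3, 0.3]
finger_gap: 50.0
```

Emit:
apply_moves(targets="0 0 -0.14 0 0 0 5;0 0 -0.28 0 0 0 5;0 0 -0.42 0 0 0 5;0 0 -0.56 0 0 0 5;0 0 -0.7 0 0 0 5")

```text
time: 6.05
tool_pos: [578.0, -141.3, 227.5]
tcp_rot: [-179.9, 0.2, -1.2]
ft_force: [0.4, -0.1, -0.7]
finger_gap: 50.0
```

Emit:
apply_moves(targets="0 0 -0.14 0 0 2 5;0 0 -0.171 0 0 7 5;0 0 -0.171 0 0 12 5;0 0 -0.171 0 0 15 5;0 0 -0.171 0 0 15 5")

```text
time: 6.55
tool_pos: [573.2, -139.6, 71.8]
tcp_rot: [-179.6, 0.7, 8.3]
ft_force: [-1.0, 1.3, -0.6]
finger_gap: 49.5
```

```bash
python3 - <<'E'
from h import *
tcplane(); im=snapshot('wrist'); cv2.imwrite('pics/w4.png',im[:,:,::-1])
E
```

```text
tcp lane [-215.15    4.85  -89.98] z 71.8 F [-1.   1.3 -0.6] t 6.55
```

View pics/w4.png

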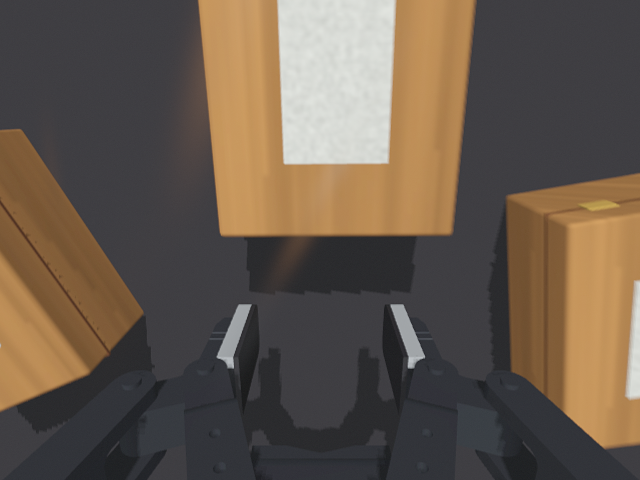

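The box is straight ahead, with its rear edge at row 235. The look-alikes are clear of the fingers on both sides (cols ≤143 and ≥507). I descend gently.

Emit:
apply_moves(targets="0 0 0 0 0 2 5;0 0 0 0 0 4 5;0 0 0 0 0 5.5 5;0 0 0 0 0 6.5 5;0 0 0 0 0 6.8 5")

```text
time: 7.1
tool_pos: [579.2, -141.6, 11.7]
tcp_rot: [-180.0, 0.0, 8.3]
ft_force: [0.8, 0.6, -0.6]
finger_gap: 49.8
```

Emit:
apply_moves(targets="0 0 0 0 -0.5 0 5;0 0 0 0 -1 0 5;0 0 0 0 -1.5 0 5;0 0 0 0 -1.9 0 5;0 0 0 0 -2.2 0 5")

```text
time: 7.6
tool_pos: [576.4, -119.5, 12.5]
tcp_rot: [180.0, -0.0, 8.3]
ft_force: [-0.0, -2.3, 0.9]
finger_gap: 49.9
```

```bash
python3 - <<'E'
from h import *
tcplane()
E
```

```text
tcp lane [-195.66   -1.29  -89.95] z 12.5 F [-0.  -2.3  0.9] t 7.6
```

Light contact was felt at TCP x≈-195. I push 55 mm, up to just short of the mouth, then check.

Emit:
apply_moves(targets="0 0 0 0 -0.5 0 5;0 0 0 0 -1.1 0 5;0 0 0 0 -1.8 0 5;0 0 0 0 -2.5 0 5;0 0 0 0 -3.2 0 5")

```text
time: 8.1
tool_pos: [571.6, -87.6, 12.1]
tcp_rot: [180.0, -0.0, 8.3]
ft_force: [0.0, -3.3, 0.7]
finger_gap: 49.8
```

Emit:
apply_moves(targets="0 0 0 0 -0.7 0 5;0 0 0 0 -1.3 0 5;0 0 0 0 -1.8 0 5;0 0 0 0 -2.1 0 5;0 0 0 0 -2.3 0 5")

```text
time: 8.6
tool_pos: [568.2, -65.1, 11.9]
tcp_rot: [-180.0, 0.0, 8.3]
ft_force: [0.5, -2.2, -0.2]
finger_gap: 50.0
```

```bash
cat >> h.py <<'E'
def check(tag,bx,by=0):
    tcplane()
    for n,x0 in (("scene",[544.6,73.4,98.33]),("side",[548.1,73,98.36])):
        c=pose(n); im=snapshot(n); cv2.imwrite(f"pics/{n}_{tag}.png",im[:,:,::-1]); p,w=masks(im)
        g=pts(*x0,[[bx,by,0]])[0]; m=w&cv2.dilate(sil(c,g[0],g[1],98.3,BOX),np.ones((21,21)))
        b=fit([c],[keep(m,proj(c,[[g[0],g[1],40]])[0])],[g[0]-2,g[1]-2,97],BOX); print(n,b[0].round(2),"res",round(b[1]),"in dock",indock(np.array(x0),b[0]))
E
python3 -c "
from h import *
check('a',-68)"
```

```text
tcp lane [-140.69   -0.91  -89.97] z 11.9 F [ 0.5 -2.2 -0.2] t 8.6
scene [559.13  16.15  93.02] res 2577 in dock [-58.75  -6.08  -5.31]
side [558.66   8.34  98.55] res 5 in dock [-65.51  -1.05   0.19]
```

The scene view is occluded by the arm (its fit is poor). The side view fits well: y=-1.0, yaw 0.2°, front 5 mm short of the mouth. There are about 8 mm of clearance on each side, so I go on.

Emit:
apply_moves(targets="0 0 0 0 -0.5 0 5;0 0 0 0 -1.1 0 5;0 0 0 0 -1.7 0 5;0 0 0 0 -2.3 0 5;0 0 0 0 -2.9 0 5")

```text
time: 9.2
tool_pos: [563.9, -36.0, 11.9]
tcp_rot: [-180.0, 0.0, 8.3]
ft_force: [0.3, -0.7, -0.7]
finger_gap: 50.2
```

Emit:
apply_moves(targets="0 0 0 0 -0.6 0 5;0 0 0 0 -1.2 0 5;0 0 0 0 -1.7 0 5;0 0 0 0 -2.1 0 5;0 0 0 0 -2.3 0 5")

```text
time: 9.7
tool_pos: [560.8, -13.5, 12.0]
tcp_rot: [-180.0, 0.0, 8.3]
ft_force: [0.3, -1.5, -0.6]
finger_gap: 49.8
```

```bash
python3 -c "
from h import *
check('b',-13)
a=cv2.imread('pics/scene_b.png')[130:400,180:450]; b=cv2.imread('pics/side_b.png')[110:380,230:500]
cv2.imwrite('pics/v2.png',cv2.resize(np.hstack([a,b]),(800,400)))"
```

```text
tcp lane [-88.56  -0.96 -89.97] z 12.0 F [ 0.3 -1.5 -0.6] t 9.7
scene [577.7   80.89 128.76] res 2166 in dock [  2.61 -33.83  30.43]
side [550.7   60.38  98.81] res 5 in dock [-12.86  -0.73   0.45]
```

View pics/v2.png

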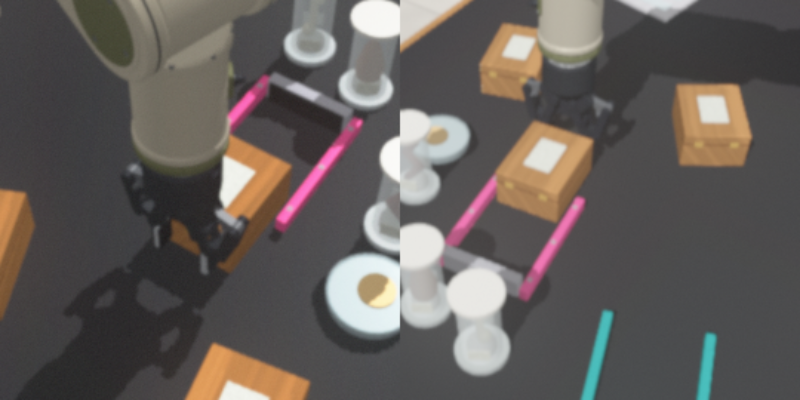

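Box entering the lane centrally (y≈-0.7, yaw 0.4°, x≈-13), gaps visible on both sides. Continue 100 mm.

Emit:
apply_moves(targets="0 0 0 0 -0.5 0 5;0 0 0 0 -1.1 0 5;0 0 0 0 -1.7 0 5;0 0 0 0 -2.3 0 5;0 0 0 0 -2.9 0 5")

```text
time: 10.3
tool_pos: [556.7, 15.3, 12.1]
tcp_rot: [180.0, -0.0, 8.3]
ft_force: [0.5, -2.3, -0.1]
finger_gap: 50.1
```

Emit:
apply_moves(targets="0 0 0 0 -0.6 0 5;0 0 0 0 -1.2 0 5;0 0 0 0 -1.8 0 5;0 0 0 0 -2.4 0 5;0 0 0 0 -3 0 5")

```text
time: 10.8
tool_pos: [552.3, 44.9, 12.1]
tcp_rot: [180.0, -0.0, 8.3]
ft_force: [0.8, -3.4, 1.5]
finger_gap: 49.8
```

Emit:
apply_moves(targets="0 0 0 0 -0.6 0 5;0 0 0 0 -1.2 0 5;0 0 0 0 -1.8 0 5;0 0 0 0 -2.3 0 5;0 0 0 0 -2.7 0 5")

```text
time: 11.3
tool_pos: [548.4, 71.7, 12.0]
tcp_rot: [-180.0, 0.0, 8.3]
ft_force: [0.6, -2.4, 1.5]
finger_gap: 50.1
```

Emit:
apply_moves(targets="0 0 0 0 -0.4 0 5;0 0 0 0 -0.8 0 5;0 0 0 0 -1.1 0 5;0 0 0 0 -1.3 0 5;0 0 0 0 -1.4 0 5")

```text
time: 11.8
tool_pos: [546.4, 85.2, 12.0]
tcp_rot: [-180.0, 0.0, 8.3]
ft_force: [0.7, -3.3, 1.0]
finger_gap: 49.8
```

```bash
python3 -c "
from h import *
check('c',88)"
```

```text
tcp lane [ 11.2   -0.89 -89.98] z 12.0 F [ 0.7 -3.3  1. ] t 11.8
scene [553.59 167.03 120.19] res 2092 in dock [ 91.34 -22.46  21.86]
side [537.29 156.83  98.68] res 18 in dock [84.51 -1.49  0.32]
```

Emit:
apply_moves(targets="0 0 0 0 -0.3 0 5;0 0 0 0 -0.6 0 5;0 0 0 0 -0.8 0 5;0 0 0 0 -1 0 5;0 0 0 0 -1.1 0 5")

```text
time: 12.4
tool_pos: [544.7, 96.2, 11.9]
tcp_rot: [-180.0, 0.0, 8.3]
ft_force: [0.3, -1.8, 0.8]
finger_gap: 49.7
```

Emit:
apply_moves(targets="0 0 0 0 -0.06 0 5;0 0 0 0 -0.12 0 5;0 0 0 0 -0.18 0 5;0 0 0 0 -0.24 0 5;0 0 0 0 -0.3 0 5")

```text
time: 12.9
tool_pos: [544.4, 98.9, 12.0]
tcp_rot: [-180.0, 0.0, 8.3]
ft_force: [0.9, -1.5, -0.8]
finger_gap: 49.9
```

```bash
python3 -c "
from h import *
check('d',99)"
```

```text
tcp lane [ 25.06  -0.88 -89.98] z 12.0 F [ 0.9 -1.5 -0.8] t 12.9
scene [555.04 184.66 126.47] res 2039 in dock [108.57 -26.45  28.14]
side [536.36 164.99  99.73] res 201 in dock [92.72 -1.76  1.37]
```

Emit:
apply_moves(targets="0 0 0 0 -0.08 0 5;0 0 0 0 -0.16 0 5;0 0 0 0 -0.24 0 5;0 0 0 0 -0.32 0 5;0 0 0 0 -0.4 0 5")

```text
time: 13.5
tool_pos: [544.0, 101.9, 12.1]
tcp_rot: [179.9, 0.0, 8.3]
ft_force: [0.5, -10.7, 1.4]
finger_gap: 50.1
```

The force has risen to 10.7 N, so the box is at the stop. I press 1 mm more to square it, then back off and look.

Emit:
apply_moves(targets="0 0 0 0 -0.05 0 5;0 0 0 0 -0.1 0 5;0 0 0 0 -0.1 0 5;0 0 0 0 -0.1 0 5;0 0 0 0 -0.1 0 5")

```text
time: 14.0
tool_pos: [544.0, 102.0, 12.2]
tcp_rot: [179.9, 0.0, 8.2]
ft_force: [0.6, -10.9, 2.7]
finger_gap: 49.8
```

Emit:
apply_moves(targets="0 0 0 0 0.2 0 5;0 0 0 0 0.8 0 5;0 0 0 0 2 0 5;0 0 0 0 4 0 5;0 0 0 0 6 0 5")

```text
time: 14.5
tool_pos: [552.5, 43.6, 12.1]
tcp_rot: [-180.0, -0.0, 8.3]
ft_force: [-0.0, 0.5, -0.6]
finger_gap: 50.2
```

Emit:
apply_moves(targets="0 0 0 0 0 -4 5;0 0 0 0 0 -9 5;0 0 0 0 0 -14 5;0 0 0 0 0 -18 5;0 0 0 0 0 -19 5")

```text
time: 15.0
tool_pos: [555.4, 43.9, 208.7]
tcp_rot: [179.9, -0.6, 8.3]
ft_force: [0.5, 0.2, 0.5]
finger_gap: 50.0
```

```bash
python3 - <<'E'
from h import *
tcplane(); look("w5",[547,74.6,98.3],pts(547,74.6,98.3,[[99,-1,0]])[0][:2].tolist()+[98.3])
check('e',99)
u=cv2.imread('pics/w5_fit.png'); b=cv2.imread('pics/side_e.png')[150:390,220:460]
cv2.imwrite('pics/v3.png',np.hstack([cv2.resize(u,(480,360)),cv2.resize(b,(320,360))]))
E
```

```text
tcp lane [-31.03  -3.93 -89.99] z 208.7 F [0.5 0.2 0.5] t 15.0
dock [546.38  75.67  98.45] res 2813
box [533.04 174.88  98.53] res 55
box in dock [ 1.001e+02 -1.370e+00  8.000e-02] t 15.0 tcp [555.4  43.9 208.7] [179.92  -0.55   8.26] F [0.5 0.2 0.5]
tcp lane [-30.96  -3.64 -89.99] z 207.8 F [0.5 0.2 1. ] t 15.05
scene [532.73 173.96  98.44] res 98 in dock [101.22  -2.82   0.11]
side [535.99 165.33  99.35] res 254 in dock [93.11 -1.45  0.99]
```

View pics/v3.png

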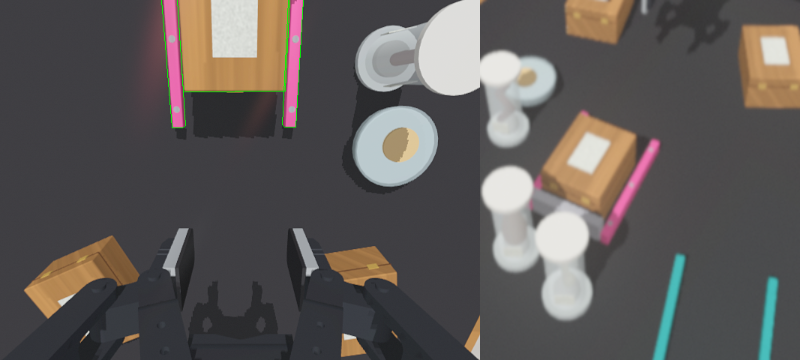

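The box is home between the rails with gaps on both sides, and the dish and jars are undisturbed. Wrist and scene put it at x≈100–101. The side view's 93 is biased because the stop and jars hide the box's far end there. Handing in.

```bash
python3 -c "
from bench import *
print(hand_in())"
```

```text
the job is handed in; nothing more can be done
None
```

The slide box is home against the stop, and I handed the job in at about 15 s; no verdict is reported. I chose the middle of the three look-alikes, the one farthest to the robot's left. I pushed its left side with two spread fingers to centre and square it, then pushed it from behind down the lane until the force at the stop rose to about 11 N and the tool stopped moving. Then I backed off.

**Last checks, in the dock frame:**

| Camera | x (mm) | y (mm) | Yaw (degrees) |
|---|---|---|---|
| wrist | 100.1 | -1.4 | 0.1 |
| scene | 101.2 | -2.8 | 0.1 |
| side | 93.1 | -1.5 | 1.0 |

- **Disagreement:** the side view's x of 93.1 differs from the other two. The stop and jars hide the box's far end in that view, so I gave it less weight.
- **Poor fits during the push:** the scene-camera fits were unusable while the arm blocked the view, so I steered by the side camera then.
- **Unexplained reading:** an upward force of about 8 N appeared during the side push. The pictures showed nothing resting on the box, and I took it for finger friction.
- **Surroundings:** the last pictures showed clear gaps to both rails, with the jars and dish standing where they were. I did not measure the jars or the dish again.

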